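Balance a weighted scale beam on the round root block

TASK

The new scale beam has a lead slug sealed out of sight inside it, and we need to see where it balances before its pivot is marked: lift it off the bench and set it gently, flat side down, square across the rounded top of the root block held in the vise, so that it balances there level and still when you let go. It must rest on nothing but the block's round top, and leave the other things on the bench where they are.

Things in the scene. Friction and masses are not known exactly. Their poses are not given: they have to be found in the camera images.
- beam: Black-lacquered scale beam 200 mm long (y), brass ends. Origin: middle of its flat underside, z up. Sole 44 mm wide (x), 14 thick; brass knobs on the last 10 mm, 34 mm high. About 0.5 kg, two thirds of it a lead slug fixed inside, unseen: the balance point is 15 to 50 mm from the middle, towards one end; both ends look alike. Centre of mass about 10 mm above the underside.
- rib (a point): Middle of the top of the beam's pale wood grip rib, the place to grip it from above; axes as the beam's. The rib is 14 mm wide (x), 150 mm long (y, centred), and stands from 14 to 38 mm above the beam's underside.
- vise: Iron vise fixed to the bench, holding a root block of dark wood. Origin on the bench under the block's middle. The block is a level cylinder of radius 60 mm, 80 mm long, axis along x at 100 mm height, so its round top is 160 mm high. Jaws on its flat ends at x = 40 to 75 mm either side, 106 mm wide (y), 125 mm high; screw and T handle out to x = 140 mm, 64 mm high.
- block_top (a point): Middle of the highest line of the root block's round top, 160 mm above the bench; axes as the vise's: the beam must lie along y (either way round), x runs along the block.
- sieve: Brass sieve frame, a ring 170 mm wide and 50 mm high, bystander; origin under its centre.
- canister: Tin canister with pressed lid, 90 mm wide, 130 mm high, bystander; origin under its centre.
- roller: Grey stone grinding roller 64 mm thick, 130 mm long, with wooden handles, 220 mm in all along y, on two chocks, bystander; origin under its centre.
- mortar: White ceramic bowl 120 mm wide, 85 mm high, bystander; origin under its centre.
- jar: Amber jar 80 mm wide, 150 mm high, bystander; origin under its centre.
- brush: Hand brush 200 mm long, lying flat, bystander; origin under its middle.
Not all that is in view belongs to the job. There is more than one size of the beam; the job needs the largest.

How it is judged (in metres and radians):
On the way:
1. the beam is lifted clear of the bench (height (world z) of beam above 0.04 m and contact force between beam and table below 0.05 N), for 0.2 s.
At the end, for the whole second after the job is handed in: The beam rests, released, flat side down on the round top of the root block and on nothing else, within 0.1 rad of level, square across the block within 0.2 rad, and at rest (speed under 0.03 m/s, turning under 0.25 rad/s) (contact force between beam and vise above 1 N and angle between beam's own z axis and vertical below 0.1 rad and angle between the y axis of beam and the y axis of vise, either way round below 0.2 rad and z of beam in the frame of block_top between -0.009 and 0.009 m and horizontal distance between beam and block_top below 0.065 m and linear speed of beam below 0.03 m/s and angular speed of beam below 0.25 rad/s); the robot touches nothing.
It fails at once if the beam is dropped or banged onto the block or vise (over 60 N) (contact force between beam and vise above 60 N).
It fails at once if a bystander is moved by more than 30 mm (distance of any of sieve, canister, roller, mortar, jar, brush from where it was at the start of the episode above 0.03 m).
It also fails if it takes over 72 s, if anything falls off the work surface, if the arm or the gripper's body presses on something with over 40 N, if the wrist force passes 120 N, or if a joint passes its speed limit or range.

ROBOT

A 6-joint arm with a two-finger parallel gripper is mounted at the origin on the work surface. World frame = base frame: x ahead of the robot, y to its left, z up, the work surface at z = 0. Lengths are in mm, angles in rad, forces in N, time in s.
With the tool pointing down it reaches from about 350 to 800 mm from the base axis. Payload 7.3 kg.
Tool frame: the origin (TCP) lies at the very end of the fingers, on their centre line; the grasp point (between the pads) lies 19 mm behind it (env.hold_point_z is the y of the grasp point in the tool frame, in mm); y points along the fingers, x is the direction in which the jaws open and shut, and the axes are right-handed (so a half turn about y gives the same grasp; the last joint's range is limited). The gripper opens to 85 mm and grips with 20 to 120 N. Pads are 22 mm wide; open, the fingers measure 114 mm over their backs; the gripper's body (76 mm by 85 mm) begins 54 mm behind the grasp point. The pads swing forward as they close: fully open they stand 13 mm farther back than shut.
Start: joints at [1.058, 0.342, 1.524, -0, 1.275, -0.146], TCP at [188.267, 490.102, 231.322] pointing down, gripper open.
Joint ranges: [-2.53, 2.53], [-0.77, 2.02], [0.04, 2.7], [-1, 4.14], [0.28, 2.66], [-3.11, 3.11]. Speed limits (rad/s): [2.57, 2.57, 3.14, 3.14, 3.14, 3.14].

INTERFACE

Orientations are given as a rotation vector (axis times angle).
In Python, from bench import env, read_camera, job, nets gives the robot as it stands.
- The arm moves only by the tool step_arm, never from a script. Its argument "moves" is text: rows parted by semicolons, each of 7 numbers parted by spaces: the shift along the tool's x, y, z in m, then the turn, a rotation vector about the tool's x, y, z in rad, then the opening, from -1 (shut) to 1 (fully open). In form: x y z rx ry rz hand; .... A call has 1 to 20 rows; each row shifts and turns the commanded pose from where the row before left it, along the tool's axes as they then stand; what a row does not reach is not made up. A row lasts 1/8 s, in which the tool goes at most 62.5 mm and 10.7 degrees, less where a joint would pass 70% of its speed; a pose out of reach is approached as far as the arm can. A call is refused whole if a number of a shift passes 0.0625 or a number of a turn 0.188, either way. A call with a gripper value outside its range is refused whole. The fingers move at their own pace and stop on an object; "force" is the grip in N (left out, the last holds). Time passes only in rows, so rows that do not move let the fingers close. It gives the time, the measured TCP pose, the force and the opening at its end, in the units of the state.
- env.get_obs(): the state, without advancing time (a new reading comes with each control period).
- read_camera(name): name is "scene" or "top" or "wrist"; returns a dict with "img" (400x640x3 uint8, red, green, blue), "z_map" (400x640 float32, mm along the optical axis (not along the pixel's ray), 0 where there is no reading), "camera_matrix" (3x3 intrinsics, pixels), "distortion" ([k1, k2, p1, p2, k3] as OpenCV has them; the pictures are not rectified), "R" (3x3) and "t" (3): a world point X has camera coordinates R X + t; the wrist camera has in their place "tool_from_camera" (4x4, takes a point from camera to tool coordinates, whose origin is the TCP and whose axes are the tool frame's). Camera axes: x right, y down, z forward; pixel columns grow to the right and rows downward; lengths in mm; the calibration is good to about 2 mm. A picture is of the moment at which its call begins: read the wrist's pose just before it.
- job.hand_in(): hands the job in, once; it reports no verdict.
Trained networks look in the newest picture that a camera, given by its name, has taken for a name from the list of things; names that differ only in an ending like _2 or _b are one class to them, and where a whole thing is asked for, a point or a joint stands for the part that bears it (a point fixed in the world has none). Each returns a list of dicts, best first, with "p" (0 to 1); they miss things now and then, are a little off and sometimes report something else, mostly with a low value. They report only what shows in the picture. A call takes as long as a camera call. They do not tell look-alikes from the thing itself.
- nets.look_for(query, camera): "location" ([x, y, z] in mm, in world coordinates, good to about 4 mm: the middle of the surface that is visible of it).
- nets.place_of(query, camera): "location" ([x, y, z] in mm, in world coordinates, good to about 4 mm: a listed point, or the origin of a listed thing).
The state is a dict: "time_s": time; "joint_positions": joint angles; "dq": joint speeds; "joint_efforts": joint torques, N m; "tool_pos": TCP position; "eef_rot": TCP orientation; "ft_force": force on the tool from outside, world axes, zero at the start; "torque": the same for the moment, N m; "width": finger opening in mm.
Only numpy, scipy, OpenCV 4.12 (cv2) and the standard library are available. Lean on these libraries where they do the work, as an engineer would, in place of code of your own. Each camera call takes 0.05 s, during which the arm holds its last target.

## Working session

There is one attempt and no reset: what is moved stays moved. The work goes in short steps, Python scripts to look and compute and a tool call to move; the robot and the scene stay as the last step left them, time stands still between calls to the robot, and variables do not carry over. Pictures are saved under pics/ and viewed, and the job is handed in when it is done.

Besides the shell and the picture viewer there is one more tool, called after ">>>" as name(argument=value, ...), one argument or row to a line, values as JSON. step_arm: Moves the arm, as the interface text tells. Its arguments: {"type":"object","properties":{"moves":{"type":"string"},"force":{"type":"number"}},"required":["moves"]}

```bash
ls; mkdir -p pics; python3 - <<'E'
from bench import env, read_camera, job, nets
import cv2
print(env.get_obs())
for c in ["scene","top","wrist"]:
    d=read_camera(c); cv2.imwrite(f"pics/a_{c}.png",d["img"][:,:,::-1])
    for q in ["beam","rib","vise","block_top"]:
        for r in nets.place_of(q,c)[:5]: print(c,q,r)
print(env.get_obs()["time_s"])
E
```

```text
pics
{'time_s': 0.0, 'joint_positions': array([ 1.05800999e+00,  3.42741358e-01,  1.52505630e+00, -6.12709761e-06,
        1.27540499e+00, -1.46018108e-01]), 'dq': array([-0.00090368, -0.00055747,  0.00010141,  0.00041883, -0.00062496,
       -0.00045865]), 'joint_efforts': array([ 4.00692106e-04, -4.33681548e+01, -2.46010423e+01, -1.81739429e-04,
        7.98751717e-03, -2.17041719e-05]), 'tool_pos': array([188.04637264, 489.7160599 , 230.60258591]), 'eef_rot': array([-1.3614134 , -0.93382936,  0.93621173]), 'ft_force': array([ 0.60479305, -0.02516678, -0.14313111]), 'torque': array([-0.00595177, -0.01303396, -0.01575032]), 'width': 85.09262771065245}
scene beam {'location': [358.2, 51.1, -3.0], 'p': 0.81}
scene beam {'location': [514.8, 220.0, -0.7], 'p': 0.64}
scene beam {'location': [310.2, 241.5, -1.0], 'p': 0.55}
scene beam {'location': [388.7, -381.0, -1.5], 'p': 0.5}
scene rib {'location': [512.8, 222.9, 37.9], 'p': 0.76}
scene rib {'location': [359.5, 44.4, 29.4], 'p': 0.74}
scene rib {'location': [314.3, 241.2, 27.2], 'p': 0.72}
scene vise {'location': [533.7, -106.8, 2.1], 'p': 0.66}
scene block_top {'location': [531.2, -114.0, 158.4], 'p': 0.78}
scene block_top {'location': [464.1, 476.5, 2.3], 'p': 0.42}
top beam {'location': [514.0, 216.3, 2.9], 'p': 0.82}
top beam {'location': [312.6, 242.4, -1.3], 'p': 0.75}
top beam {'location': [359.4, 53.9, 1.2], 'p': 0.58}
top rib {'location': [515.5, 219.8, 36.1], 'p': 0.93}
top rib {'location': [362.5, 53.3, 31.2], 'p': 0.61}
top rib {'location': [314.8, 239.8, 21.5], 'p': 0.57}
top vise {'location': [530.6, -105.8, 3.2], 'p': 0.72}
top block_top {'location': [535.4, -110.7, 160.7], 'p': 0.79}
0.75
```

View pics/a_scene.png

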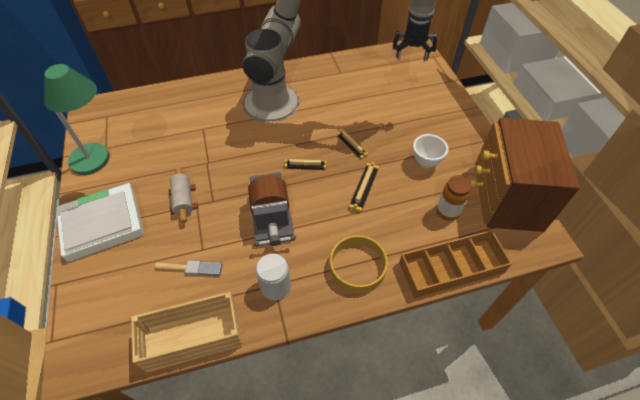

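View pics/a_top.png

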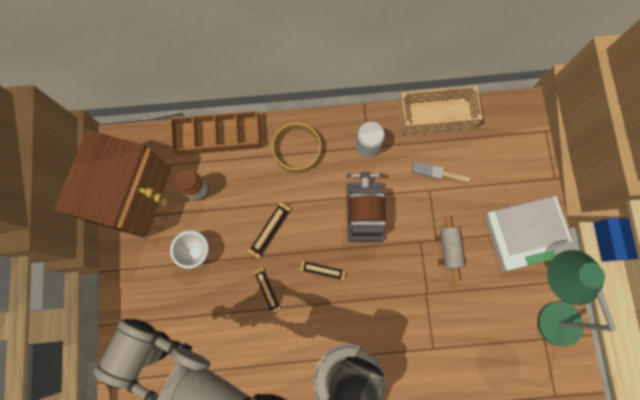

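View pics/a_wrist.png

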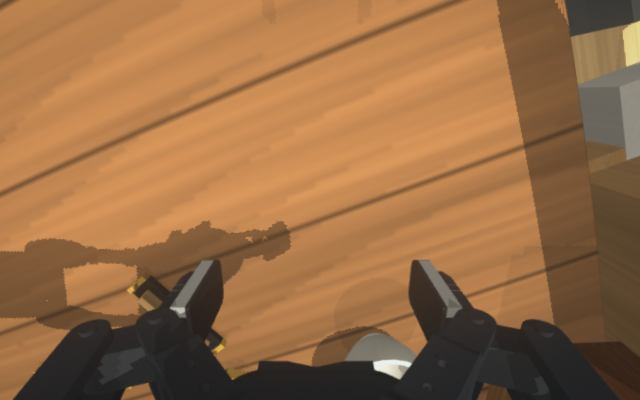

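```bash
cat > h.py <<'E'
from bench import env, read_camera, job, nets
import cv2, numpy as np
from scipy.spatial.transform import Rotation as Rn
def cloud(d):
    K=d["camera_matrix"]; z=d["z_map"]; h,w=z.shape
    v,u=np.mgrid[0:h,0:w]
    p=cv2.undistortPoints(np.stack([u,v],-1).reshape(-1,1,2).astype(float),K,np.array(d["distortion"])).reshape(-1,2)
    P=np.c_[p*z.reshape(-1,1),z.reshape(-1)]
    if "R" in d and d["R"] is not None: P=(P-d["t"])@d["R"]
    else:
        T=d["tool_from_camera"]; P=P@T[:3,:3].T+T[:3,3]
        o=d["obs"]; P=P@Rn.from_rotvec(o["eef_rot"]).as_matrix().T+o["tool_pos"]
    P[z.reshape(-1)<=0]=np.nan
    return P.reshape(h,w,3)
E
python3 - <<'E'
from h import *
for c in ["top","scene"]:
    d=read_camera(c); P=cloud(d)
    im=d["img"]
    for n,(x,y),r,zl in [("A",(514,219),130,6),("B",(312,241),100,6),("C",(360,52),100,6)]:
        m=(np.hypot(P[...,0]-x,P[...,1]-y)<r)&(P[...,2]>zl)&(P[...,2]<60)
        Q=P[m]
        k,l=cv2.connectedComponents(m.astype(np.uint8))
        i=np.argmax(np.bincount(l[m])); Q=P[l==i]
        rect=cv2.minAreaRect(Q[:,:2].astype(np.float32)); print(c,n,len(Q),rect,"zmax",np.percentile(Q[:,2],[50,90,99]))
        q=Q[:,:2]-Q[:,:2].mean(0); U,S,V=np.linalg.svd(q,full_matrices=False); print("  pca",np.degrees(np.arctan2(V[0,1],V[0,0])))
    # block
    m=(np.hypot(P[...,0]-532,P[...,1]+110)<90)&(P[...,2]>140)
    Q=P[m]; print("block",len(Q),cv2.minAreaRect(Q[:,:2].astype(np.float32)),Q[:,2].max())
    m=(np.hypot(P[...,0]-532,P[...,1]+110)<130)&(P[...,2]>112)&(P[...,2]<130)
    Q=P[m]; print("jaws",len(Q),cv2.minAreaRect(Q[:,:2].astype(np.float32)))
    if c=="top": cv2.imwrite("pics/b_top.png",cv2.resize(im[150:330,220:420],None,fx=4,fy=3.3)[:,:,::-1])
E
```

```text
top A 797 ((514.3492431640625, 214.63401794433594), (69.70314025878906, 206.56167602539062), 50.72380065917969) zmax [16.60662267 39.42984209 44.17281239]
  pca 143.49132127543356
top B 415 ((311.413818359375, 241.13406372070312), (148.4867706298828, 37.96074676513672), 21.300487518310547) zmax [12.89628645 28.5140959  33.82837569]
  pca -159.7276557864977
top C 439 ((363.24005126953125, 53.16661071777344), (163.8906707763672, 41.61506271362305), 72.467041015625) zmax [13.2950953  29.17272229 34.12481632]
  pca 71.36234550534154
block 722 ((535.0844116210938, -107.60188293457031), (94.71903228759766, 82.43933868408203), 83.54242706298828) 168.6607469457773
jaws 711 ((534.3243408203125, -109.32630157470703), (116.68441772460938, 153.02880859375), 83.11267852783203)
scene A 651 ((514.8563232421875, 222.1141357421875), (50.469478607177734, 204.98696899414062), 51.350440979003906) zmax [16.39101777 38.53303328 43.32187262]
  pca -37.52617306849504
scene B 298 ((314.37396240234375, 243.9979248046875), (155.76072692871094, 40.644439697265625), 17.05788230895996) zmax [14.8892543  29.20308409 33.24779717]
  pca 21.222778192207354
scene C 344 ((361.5382995605469, 53.194236755371094), (147.13265991210938, 36.69499588012695), 71.61927032470703) zmax [14.68525299 28.96188979 32.50452732]
  pca -107.88189363035885
block 714 ((533.0128784179688, -107.48238372802734), (91.59833526611328, 84.78901672363281), 86.5123291015625) 164.86953302203733
jaws 620 ((533.3236694335938, -107.4017333984375), (117.93077087402344, 154.73448181152344), 85.76956176757812)
```

View pics/b_top.png

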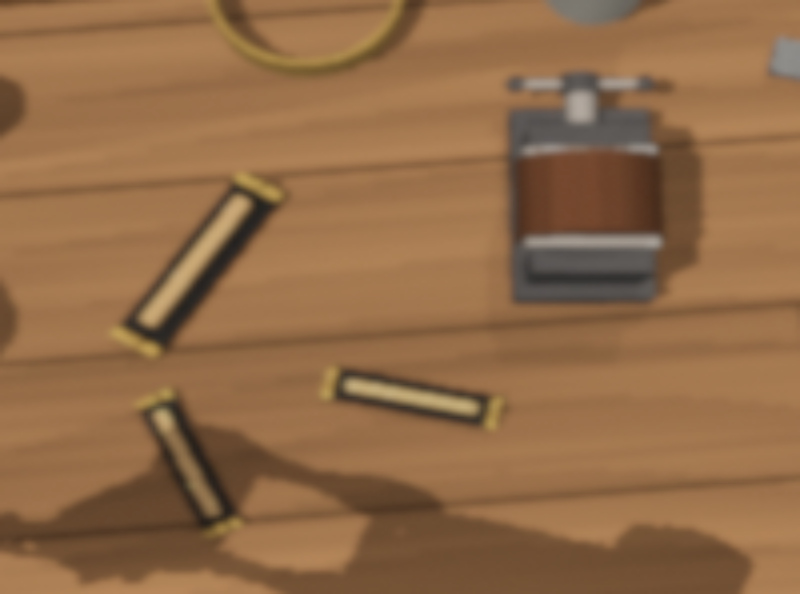

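```bash
cat >> h.py <<'E'
def plan(x,y,z,xh):  # tool x heading deg
    o=env.get_obs(); R=Rn.from_rotvec(o["eef_rot"]).as_matrix(); p=o["tool_pos"]
    c,s=np.cos(np.radians(xh)),np.sin(np.radians(xh))
    xt=np.array([c,s,0]); yt=np.array([0,0,-1.]); T=np.c_[xt,yt,np.cross(xt,yt)]
    print("t",o["time_s"],"pos",p.round(1),"xhead",np.degrees(np.arctan2(R[1,0],R[0,0])).round(2),"ydir",R[:,1].round(3),"w",o["width"],"q",o["joint_positions"].round(2))
    print(" turn in tool",Rn.from_matrix(R.T@T).as_rotvec().round(4))
    d=(np.array([x,y,z])-p)/1000
    print(" shift before turn",(R.T@d).round(4)," after turn",(T.T@d).round(4))
E
python3 - <<'E'
from h import *
plan(514.5,219,150,52)
plan(514.5,219,150,-128)
E
```

```text
t 0.85 pos [188.3 490.1 231.3] xhead 68.98 ydir [ 0.  0. -1.] w 85.6149253939223 q [ 1.06  0.34  1.52  0.    1.28 -0.15]
 turn in tool [-0.000e+00  2.964e-01  2.000e-04]
 shift before turn [-0.1361  0.0813 -0.4018]  after turn [-0.0128  0.0813 -0.424 ]
t 0.85 pos [188.3 490.1 231.3] xhead 68.98 ydir [ 0.  0. -1.] w 85.6149253939223 q [ 1.06  0.34  1.52  0.    1.28 -0.15]
 turn in tool [ 2.0000e-04 -2.8452e+00  0.0000e+00]
 shift before turn [-0.1361  0.0813 -0.4018]  after turn [0.0128 0.0813 0.424 ]
```

>>> step_arm(
  moves="0 0 0 0 0.148 0 1; 0 0 0 0 0.148 0 1; 0 0.008 -0.022 0 0 0 1; -0.0015 0.009 -0.0424 0 0 0 1; -0.0015 0.009 -0.0424 0 0 0 1; -0.0015 0.009 -0.0424 0 0 0 1; -0.0015 0.009 -0.0424 0 0 0 1; -0.0015 0.009 -0.0424 0 0 0 1; -0.0015 0.009 -0.0424 0 0 0 1; -0.0015 0.009 -0.0424 0 0 0 1; -0.0015 0.0095 -0.0424 0 0 0 1; -0.001 0 -0.0424 0 0 0 1; 0 0 -0.02 0 0 0 1; 0 0 0 0 0 0 1; 0 0 0 0 0 0 1",
)

```text
time_s: 2.72
tool_pos: [513.2, 220.1, 150.8]
eef_rot: [-1.451, -0.709, 0.71]
ft_force: [-0.1, 0.2, -0.0]
width: 85.3
```

```bash
python3 - <<'E'
from h import *
plan(514.5,219,150,52)
o=env.get_obs(); d=read_camera("wrist"); d["obs"]=o; print(o["ft_force"],o["torque"])
cv2.imwrite("pics/c_wrist.png",d["img"][:,:,::-1])
for q in ["beam","rib"]: print(q,nets.place_of(q,"wrist"))
P=cloud(d)
m=(np.hypot(P[...,0]-514,P[...,1]-219)<130)&(P[...,2]>5)&(P[...,2]<50)
k,l=cv2.connectedComponents(m.astype(np.uint8))
i=np.argmax(np.bincount(l[m])); Q=P[l==i]; print(cv2.minAreaRect(Q[:,:2].astype(np.float32)))
Q=Q[(Q[:,2]>34)]; print(len(Q),cv2.minAreaRect(Q[:,:2].astype(np.float32)),np.median(Q[:,2]))
E
```

```text
t 2.725 pos [513.2 220.1 150.8] xhead 52.07 ydir [-0.001  0.    -1.   ] w 85.33183839735574 q [ 0.27  0.48  1.55  0.    1.12 -0.64]
 turn in tool [-0.0007  0.0013 -0.0002]
 shift before turn [-0.      0.0008 -0.0017]  after turn [-0.      0.0008 -0.0017]
[-0.06962279  0.16251451 -0.03814738] [-0.03537605 -0.00991658 -0.01062339]
beam [{'location': [357.8, 48.1, 0.4], 'p': 0.7}, {'location': [510.9, 218.4, -0.3], 'p': 0.68}]
rib [{'location': [513.0, 216.7, 38.6], 'p': 0.88}, {'location': [357.0, 54.4, 37.5], 'p': 0.55}]
((513.7257080078125, 219.41123962402344), (44.21263885498047, 200.560302734375), 52.922725677490234)
3036 ((513.563232421875, 219.6556396484375), (13.999253273010254, 196.46621704101562), 52.92863464355469) 38.199092259129564
```

View pics/c_wrist.png

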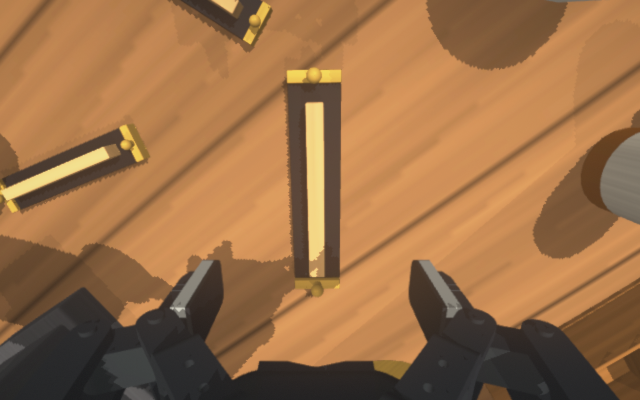

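>>> step_arm(
  moves="0 0.03 0 0 -0.015 0 1; 0 0.035 -0.001 0 0 0 1; 0 0.03 0 0 0 0 1; 0 0.02 0 0 0 0 1; 0 0.013 0 0 0 0 1; 0 0.0045 0 0 0 0 1; 0 0 0 0 0 0 1; 0 0 0 0 0 0 1",
  force=90,
)

```text
time_s: 3.88
tool_pos: [515.5, 218.8, 19.1]
eef_rot: [-1.448, -0.722, 0.719]
ft_force: [-0.2, -0.2, -0.2]
width: 85.4
```

```bash
python3 - <<'E'
from h import *
plan(513.7,219.5,18,52.9)
o=env.get_obs();print(o["ft_force"],o["torque"])
E
```

```text
t 3.875 pos [515.5 218.8  19.1] xhead 52.89 ydir [ 0.002  0.    -1.   ] w 85.42379675811073 q [ 0.26  0.65  1.67  0.    0.82 -0.66]
 turn in tool [ 0.0009 -0.0002  0.0013]
 shift before turn [-0.0005  0.0011  0.0019]  after turn [-0.0005  0.0011  0.0019]
[-0.24265345 -0.17648336 -0.20410845] [0.01980999 0.00232089 0.0258262 ]
```

>>> step_arm(
  moves="-0.0005 0.001 0.002 0 0 0 1; 0 0 0 0 0 0 0.2; 0 0 0 0 0 0 -0.3; 0 0 0 0 0 0 -0.6; 0 0 0 0 0 0 -1; 0 0 0 0 0 0 -1; 0 0 0 0 0 0 -1; 0 0 0 0 0 0 -1; 0 0 0 0 0 0 -1",
  force=90,
)

```text
time_s: 5.0
tool_pos: [513.3, 219.5, 17.6]
eef_rot: [-1.448, -0.721, 0.72]
ft_force: [-0.3, 0.6, 5.4]
width: 12.0
```

```bash
python3 - <<'E'
from h import *
plan(513.7,219.5,18,52.9)
o=env.get_obs();print(o["ft_force"],o["torque"])
E
```

```text
t 5.0 pos [513.3 219.5  17.6] xhead 52.89 ydir [ 0.001  0.    -1.   ] w 12.030966242265539 q [ 0.27  0.65  1.67  0.    0.82 -0.66]
 turn in tool [ 0.0003 -0.0002  0.0006]
 shift before turn [ 0.0002 -0.0004 -0.0003]  after turn [ 0.0002 -0.0004 -0.0003]
[-0.34656297  0.61309944  5.37155636] [0.02052015 0.14892356 0.02128534]
```

>>> step_arm(
  moves="0 -0.002 0 0 0 0 -1; 0 -0.006 0 0 0 0 -1; 0 -0.015 0 0 0 0 -1; 0 -0.025 0 0 0 0 -1; 0 -0.03 0 0 0 0 -1; 0 -0.03 0 0 0 0 -1; 0 -0.02 0 0 0 0 -1; 0 0 0 0 0 0 -1; 0 0 0 0 0 0 -1; 0 0 0 0 0 0 -1; 0 0 0 0 0 0 -1",
  force=100,
)

```text
time_s: 6.38
tool_pos: [512.7, 219.3, 144.5]
eef_rot: [-1.448, -0.719, 0.721]
ft_force: [-0.1, 0.2, -5.4]
width: 11.4
```

```bash
python3 - <<'E'
from h import *
F=[];T=[]
for i in range(8):
    o=env.get_obs();R=Rn.from_rotvec(o["eef_rot"]).as_matrix()
    F.append(R.T@o["ft_force"]);T.append(R.T@o["torque"])
    if i in(0,): plan(513.7,219.5,18,52.9)
    d=read_camera("wrist"); d["obs"]=o
F=np.array(F);T=np.array(T)
print("tool F",F.mean(0),F.std(0));print("tool T",T.mean(0),T.std(0))
cv2.imwrite("pics/d_wrist.png",d["img"][:,:,::-1])
P=cloud(d); P=(P-o["tool_pos"])@R
m=(abs(P[...,0])<25)&(abs(P[...,2])<130)&(abs(P[...,1])<45)
Q=P[m]; 
for a in range(-120,130,15):
    s=Q[(abs(Q[:,2]-a)<7)]
    if len(s)>20: 
        for n,k in (("rib",abs(s[:,0])<6),("soleR",s[:,0]>10),("soleL",s[:,0]<-10)):
            if k.sum()>10: print(a,n,np.median(s[k][:,1]).round(1),end="; ")
        print()
d=read_camera("top");cv2.imwrite("pics/d_top.png",cv2.resize(d["img"][150:330,180:420],None,fx=3,fy=3)[:,:,::-1])
d=read_camera("scene");cv2.imwrite("pics/d_scene.png",cv2.resize(d["img"][100:280,250:450],None,fx=3,fy=3)[:,:,::-1])
E
```

```text
t 6.375 pos [512.7 219.3 144.5] xhead 52.88 ydir [-0.001 -0.    -1.   ] w 11.41602535430939 q [ 0.27  0.48  1.56  0.    1.1  -0.66]
 turn in tool [-0.001  -0.0003 -0.0011]
 shift before turn [ 0.0009  0.1265 -0.0008]  after turn [ 0.0007  0.1265 -0.0007]
tool F [-0.06940028  5.07186181  0.17694283] [0.49659823 0.4120283  0.64688157]
tool T [-0.09220044  0.00064717 -0.00221483] [0.02586668 0.02811726 0.02248504]
-60 soleR 3.3; -60 soleL 3.3; 
-45 rib -20.6; -45 soleR 3.3; -45 soleL 3.3; 
-30 rib -20.6; 
-15 rib -20.6; 
0 rib -20.8; 0 soleR -16.3; 0 soleL -16.5; 
15 rib -20.7; 15 soleR 2.8; 15 soleL 2.9; 
30 rib -20.6; 30 soleR 3.5; 30 soleL 3.4; 
45 rib -20.6; 45 soleR 3.5; 45 soleL 3.4; 
60 rib -20.5; 60 soleR 3.4; 60 soleL 3.5; 
75 rib -19.1; 75 soleR 3.5; 75 soleL 3.4; 
90 rib -12.8; 90 soleR 0.4; 90 soleL 0.3; 
105 rib -13.5; 105 soleR -0.2; 105 soleL -0.2;
```

View pics/d_wrist.png

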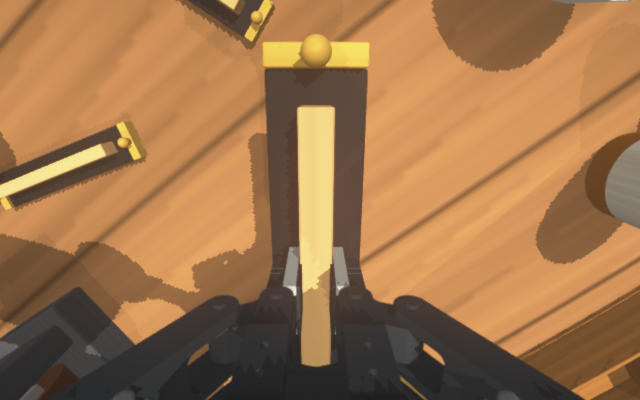

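View pics/d_scene.png

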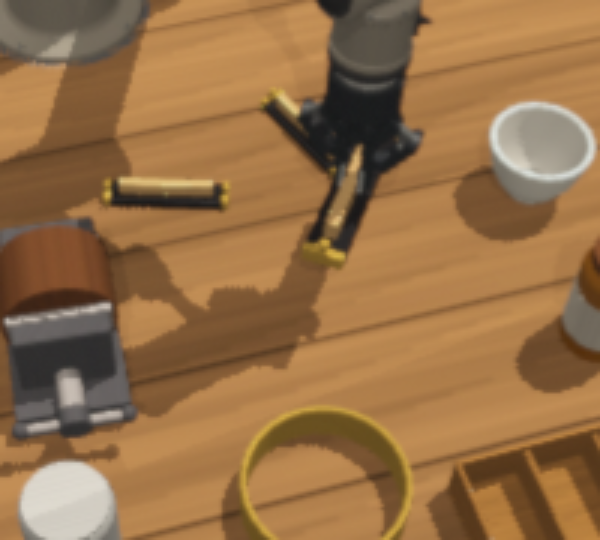

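```bash
python3 - <<'E'
from h import *
F=[];T=[];t=[]
for i in range(100):
    o=env.get_obs();R=Rn.from_rotvec(o["eef_rot"]).as_matrix()
    F.append(R.T@o["ft_force"]);T.append(R.T@o["torque"]);t.append(o["time_s"])
    d=read_camera("wrist"); d["obs"]=o
F=np.array(F);T=np.array(T);n=10
print("tool F",F.mean(0),F.std(0)/n);print("tool T",T.mean(0),T.std(0)/n)
print("com z mm",-T[:,0].mean()/F[:,1].mean()*1000,"+-",T[:,0].std()/n/F[:,1].mean()*1000, [-T[i:i+25,0].mean()/5.0*1000 for i in (0,25,50,75)],t[-1])
# beam end extent in tool z
P=cloud(d); P=(P-o["tool_pos"])@R
m=(abs(P[...,0])<24)&(P[...,2]>80)&(P[...,2]<130)&(abs(P[...,1])<25)
Q=P[m]; print("end z",np.percentile(Q[:,2],[90,98,99.5,100]), "x",Q[:,0].min(),Q[:,0].max())
m=(abs(P[...,0])<7)&(P[...,2]>50)&(abs(P[...,1]+20.6)<2); print("rib end z",np.percentile(P[m][:,2],[98,99.5,100]))
print("scene"); 
for c in ("scene","top"):
    read_camera(c); print(nets.place_of("vise",c)[:1],nets.place_of("block_top",c)[:1])
E
```

```text
tool F [ 0.07806928  4.98575494 -0.06125754] [0.05270182 0.05095749 0.05084638]
tool T [-0.08634382  0.00051153  0.00403583] [0.00284275 0.00290729 0.00268537]
com z mm 17.31810283220262 +- 0.5701750276082309 [np.float64(15.609217500613786), np.float64(16.97339678391857), np.float64(17.298933347353007), np.float64(19.19350574240792)] 11.825
end z [96.91221554 98.57338262 98.84409911 99.67166526] x -21.940506364483984 22.53395214717968
rib end z [73.83503211 74.16941076 74.2074749 ]
scene
[{'location': [536.2, -107.1, 1.1], 'p': 0.73}] [{'location': [533.8, -110.1, 157.7], 'p': 0.78}]
[{'location': [530.8, -109.3, 1.3], 'p': 0.62}] [{'location': [533.6, -108.1, 161.3], 'p': 0.58}]
```

>>> step_arm(
  moves="0 -0.03 0 0 0 0 -1; 0 -0.04 0 0 0 0 -1; 0 -0.03 0 0 0.06 0 -1; 0 -0.02 0 0 0.12 0 -1; 0 0 0 0 0.12 0 -1; 0 0 0 0 0.12 0 -1; 0 0 0 0 0.12 0 -1; 0 0 0 0 0.12 0 -1; 0 0 0 0 0.12 0 -1; 0 0 0 0 0.12 0 -1; 0 0 0 0 0.11 0 -1; 0 0 0 0 0 0 -1; 0 0 0 0 0 0 -1",
)

```text
time_s: 13.8
tool_pos: [513.0, 219.4, 265.2]
eef_rot: [-1.57, 0.067, -0.067]
ft_force: [0.2, -0.4, -4.6]
width: 12.0
```

>>> step_arm(
  moves="0.004 0 -0.02 0 0 0 -1; 0.005 0 -0.035 0 0 0 -1; 0.005 0 -0.04 0 0 0 -1; 0.005 0 -0.04 0 0 0 -1; 0.005 0 -0.04 0 0 0 -1; 0.005 0 -0.04 0 0 0 -1; 0.005 0 -0.04 0 0 0 -1; 0.005 0 -0.04 0 0 0 -1; 0.005 0 -0.04 0 0 0 -1; 0.005 0 -0.04 0 0 0 -1; 0.005 0 -0.035 0 0 0 -1; 0.005 0 -0.03 0 0 0 -1; 0.003 0 -0.025 0 0 0 -1; 0 0 0 0 0 0 -1; 0 0 0 0 0 0 -1",
)

```text
time_s: 15.68
tool_pos: [534.2, -249.0, 265.2]
eef_rot: [-1.569, 0.068, -0.068]
ft_force: [0.1, 0.3, -4.8]
width: 11.8
```

```bash
python3 - <<'E'
from h import *
plan(534,-125,250,-5)
o=env.get_obs(); d=read_camera("wrist"); d["obs"]=o
cv2.imwrite("pics/e_wrist.png",d["img"][:,:,::-1])
print(nets.place_of("block_top","wrist"))
P=cloud(d); np.save("/tmp/P.npy",P)
m=(np.hypot(P[...,0]-534,P[...,1]+108)<85)&(P[...,2]>130)&(P[...,2]<175)
Q=P[m]; print(len(Q),Q.min(0),Q.max(0),cv2.minAreaRect(Q[:,:2].astype(np.float32)))
R=Rn.from_rotvec(o["eef_rot"]).as_matrix(); T=(P-o["tool_pos"])@R
for a in range(20,110,15):
    m=(abs(T[...,2]-a)<7)&(abs(T[...,0])<6)&(abs(T[...,1])<40); print(a,np.median(T[m][:,1]))
E
```

```text
t 15.675 pos [ 534.2 -249.   265.2] xhead -4.97 ydir [-0.     0.001 -1.   ] w 11.824044846364593 q [-0.57  0.44  1.28  0.    1.42 -0.48]
 turn in tool [-0.0007  0.0005 -0.0004]
 shift before turn [-0.0109  0.0153  0.1235]  after turn [-0.011   0.0152  0.1235]
[{'location': [533.7, -108.4, 160.9], 'p': 0.88}]
5483 [ 489.52252906 -158.97994411  130.02547325] [ 572.72557229 -103.12042551  162.72495645] ((531.22412109375, -133.8775177001953), (55.42848205566406, 80.52487182617188), 85.20555114746094)
20 -20.670198735702797
35 -20.64560092301034
50 -20.550071721509177
65 -20.541709506599997
80 3.287072839397798
95 -14.158940335426953
```

View pics/e_wrist.png

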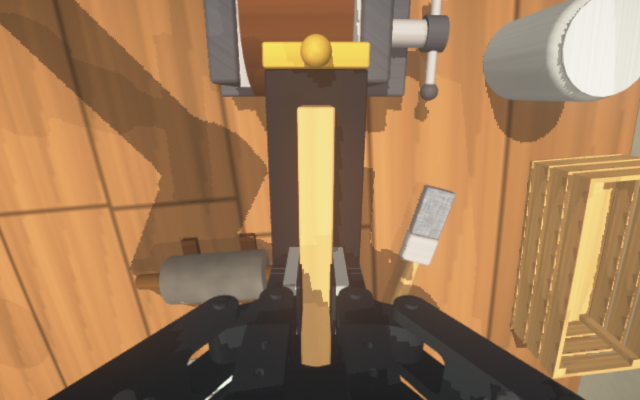

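```bash
python3 - <<'E'
from h import *
from scipy.optimize import least_squares
def fit(P,name):
    m=(np.hypot(P[...,0]-534,P[...,1]+108)<70)&(P[...,2]>128)&(P[...,2]<172)&(abs(P[...,0]-534)<36)
    Q=P[m]
    def f(p,dz=None):
        h=p[1]; v=-np.sin(h)*(Q[:,0]-534)+np.cos(h)*(Q[:,1]-p[0])
        return np.hypot(v,Q[:,2]-100-p[2])-60
    r=least_squares(f,[-108,-0.09,0],loss="soft_l1"); print(name,len(Q),"y0",r.x[0],"h",np.degrees(r.x[1]),"dz",r.x[2],"res",np.median(abs(f(r.x))))
    m=(abs(P[...,0]-534)<60)&(abs(P[...,1]+108)<60)&(P[...,2]>150); print("  x of block", P[m][:,0].min(),P[m][:,0].max())
fit(np.load("/tmp/P.npy"),"wrist")
for c in("top","scene"): fit(cloud(read_camera(c)),c)
E
```

```text
wrist 4566 y0 -109.04819757939406 h -4.734957343235104 dz 0.15114306666377042 res 0.493003721137935
  x of block 490.76500188699015 572.7255722923671
top 744 y0 -110.26664639223048 h -4.850366364568128 dz -0.1703149676224472 res 1.8428517712528212
  x of block 474.4385213255708 576.5401938498012
scene 707 y0 -107.08269373064799 h -2.8822738529607794 dz -0.008939533872657234 res 1.2944438393881512
  x of block 474.1137755430699 575.5872064921967
```

>>> step_arm(
  moves="-0.001 0 0.01 0 0 0 -1; -0.002 0 0.02 0 0 0 -1; -0.003 0 0.025 0 0 0 -1; -0.003 0 0.025 0 0 0 -1; -0.002 0 0.02 0 0 0 -1; -0.002 0 0.015 0 0 0 -1; -0.001 0.01 0.007 0 0 0 -1; 0 0.02 0 0 0 0 -1; 0 0.02 0 0 0 0 -1; 0 0.015 0 0 0 0 -1; 0 0.008 0 0 0 0 -1; 0 0.004 0 0 0 0 -1; 0 0 0 0 0 0 -1; 0 0 0 0 0 0 -1",
)

```text
time_s: 17.62
tool_pos: [531.4, -126.6, 188.9]
eef_rot: [-1.57, 0.067, -0.069]
ft_force: [0.3, -0.2, -5.1]
width: 11.6
```

```bash
python3 - <<'E'
from h import *
plan(530.6,-126.3,177.5,-4.8)
F=[];T=[];p=[]
for i in range(20):
    o=env.get_obs();R=Rn.from_rotvec(o["eef_rot"]).as_matrix()
    F.append(R.T@o["ft_force"]);T.append(R.T@o["torque"]);p.append(o["tool_pos"])
    d=read_camera("wrist"); d["obs"]=o
F=np.array(F);T=np.array(T);print(F.mean(0),T.mean(0),np.mean(p,0),np.std(p,0),o["time_s"])
cv2.imwrite("pics/f_wrist.png",d["img"][:,:,::-1])
E
```

```text
t 17.625 pos [ 531.4 -126.6  188.9] xhead -4.99 ydir [ 0.001 -0.    -1.   ] w 11.603914441403457 q [-0.37  0.42  1.53  0.    1.19 -0.29]
 turn in tool [ 0.0003 -0.0032  0.0012]
 shift before turn [-0.0009  0.0114  0.0002]  after turn [-0.0009  0.0114  0.0002]
[ 0.13930432  4.90089924 -0.1319066 ] [-0.09382183  0.0048256   0.01073925] [ 531.17501596 -126.48915196  188.44546684] [0.10731244 0.04399531 0.21531814] 18.575
```

>>> step_arm(
  moves="0 0.004 0 0 -0.003 0 -1; 0 0.003 0 0 0 0 -1; 0 0.001 0 0 0 0 -1; 0 0.001 0 0 0 0 -1; 0 0 0 0 0 0 -1; 0 0 0 0 0 0 -1",
)

```text
time_s: 19.38
tool_pos: [531.1, -126.5, 179.4]
eef_rot: [-1.57, 0.066, -0.066]
ft_force: [0.0, -0.6, -3.5]
width: 11.7
```

>>> step_arm(
  moves="0 0.0007 0 0 0 0 -1; 0 0 0 0 0 0 -1; 0 0 0 0 0 0 -1",
)

```text
time_s: 19.75
tool_pos: [531.1, -126.5, 178.6]
eef_rot: [-1.57, 0.066, -0.066]
ft_force: [-0.4, 0.5, -5.4]
width: 11.4
```

>>> step_arm(
  moves="0 0.0007 0 0 0 0 -1; 0 0 0 0 0 0 -1; 0 0 0 0 0 0 -1",
)

```text
time_s: 20.12
tool_pos: [531.1, -126.5, 177.9]
eef_rot: [-1.57, 0.066, -0.066]
ft_force: [0.4, 0.1, -5.1]
width: 11.9
```

>>> step_arm(
  moves="0 0.0005 0 0 0 0 -1; 0 0 0 0 0 0 -1; 0 0 0 0 0 0 -1",
)

```text
time_s: 20.5
tool_pos: [531.1, -126.5, 177.6]
eef_rot: [-1.57, 0.066, -0.066]
ft_force: [-0.7, 0.0, -2.0]
width: 11.9
```

>>> step_arm(
  moves="0 0.0004 0 0 0 0 -1; 0 0 0 0 0 0 -1; 0 0 0 0 0 0 -1",
)

```text
time_s: 20.88
tool_pos: [531.2, -126.6, 177.5]
eef_rot: [-1.57, 0.065, -0.066]
ft_force: [-2.6, -0.3, 5.1]
width: 11.9
```

>>> step_arm(
  moves="0 0.0004 0 0 0 0 -1; 0 0 0 0 0 0 -1; 0 0 0 0 0 0 -1",
)

```text
time_s: 21.25
tool_pos: [531.2, -126.6, 177.5]
eef_rot: [-1.57, 0.065, -0.067]
ft_force: [-3.4, 0.1, 7.5]
width: 11.9
```

```bash
python3 - <<'E'
from h import *
F=[];T=[];p=[]
for i in range(40):
    o=env.get_obs();R=Rn.from_rotvec(o["eef_rot"]).as_matrix()
    F.append(R.T@o["ft_force"]);T.append(R.T@o["torque"]);p.append(o["tool_pos"])
    d=read_camera("wrist"); d["obs"]=o
F=np.array(F);T=np.array(T);print(F.mean(0),T.mean(0),np.mean(p,0),R[:,1],o["time_s"])
N=4.97-F[:,1].mean(); Fz=F[:,2].mean()
print("N",N,"z_block",(T[:,0].mean()+0.0868)/N*1000, "x off",-(T[:,2].mean()-.004)/N*1000)
cv2.imwrite("pics/g_wrist.png",d["img"][:,:,::-1])
E
```

```text
[-3.80615135 -7.78124353 -0.22407433] [ 0.0880285  -0.03550658  0.74656632] [ 531.20491659 -126.60203113  177.50937254] [ 9.65784479e-04 -4.31402819e-04 -9.99999441e-01] 23.2
N 12.751243531648694 z_block 13.710702139940887 x off -58.234815972047016
```

>>> step_arm(
  moves="0 -0.0004 0 0 0 0 -1; 0 0 0 0 0 0 -1; 0 0 0 0 0 0 -1",
  force=60,
)

```text
time_s: 23.62
tool_pos: [531.2, -126.6, 177.5]
eef_rot: [-1.57, 0.065, -0.066]
ft_force: [-3.8, 0.3, 5.5]
width: 11.9
```

>>> step_arm(
  moves="0 -0.0003 0 0 0 0 -1; 0 0 0 0 0 0 -1; 0 0 0 0 0 0 -1",
  force=30,
)

```text
time_s: 24.0
tool_pos: [531.2, -126.6, 177.5]
eef_rot: [-1.57, 0.066, -0.066]
ft_force: [-2.7, 0.2, 4.8]
width: 11.8
```

>>> step_arm(
  moves="0 -0.0004 0 0 0 0 -1; 0 0 0 0 0 0 -1; 0 0 0 0 0 0 -1",
  force=20,
)

```text
time_s: 24.38
tool_pos: [531.2, -126.6, 177.6]
eef_rot: [-1.57, 0.066, -0.066]
ft_force: [-1.6, -0.4, 1.3]
width: 11.9
```

```bash
python3 - <<'E'
from h import *
F=[];T=[];p=[]
for i in range(40):
    o=env.get_obs();R=Rn.from_rotvec(o["eef_rot"]).as_matrix()
    F.append(R.T@o["ft_force"]);T.append(R.T@o["torque"]);p.append(o["tool_pos"])
    d=read_camera("wrist"); d["obs"]=o
F=np.array(F);T=np.array(T);print(F.mean(0),T.mean(0),np.mean(p,0),R[:,1],o["time_s"],o["width"])
E
```

```text
[ 0.26615616  0.41634484 -1.12621789] [-0.25415137  0.00186863 -0.04411327] [ 531.1557432  -126.49068128  177.61588672] [-4.96616152e-05  1.63465781e-04 -9.99999985e-01] 26.325 11.81674442012881
```

>>> step_arm(
  moves="0 0 0 0 0 0 -0.6; 0 0 0 0 0 0 -0.5; 0 0 0 0 0 0 -0.4; 0 0 0 0 0 0 -0.4; 0 0 0 0 0 0 -0.4",
)

```text
time_s: 27.0
tool_pos: [531.1, -126.4, 177.7]
eef_rot: [-1.57, 0.066, -0.066]
ft_force: [-0.0, 0.6, -0.4]
width: 25.4
```

```bash
cat >> h.py <<'E'
def tilt():
    o=env.get_obs(); d=read_camera("wrist"); d["obs"]=o
    R=Rn.from_rotvec(o["eef_rot"]).as_matrix(); T=(cloud(d)-o["tool_pos"])@R
    m=(abs(T[...,0])<5.5)&(abs(T[...,1]+20)<14)&(T[...,2]>-50)&(T[...,2]<70)
    Q=T[m]; a=np.polyfit(Q[:,2],Q[:,1],1); r=Q[:,1]-np.polyval(a,Q[:,2]); Q=Q[abs(r)<2]; a=np.polyfit(Q[:,2],Q[:,1],1)
    print("t",o["time_s"],"tilt rad (+ = far end low)",a.round(4),"rib end z",np.percentile(Q[:,2],99.5).round(1),len(Q), o["ft_force"].round(1),o["width"].round(1))
    return d
E
python3 - <<'E'
from h import *
for i in range(8): d=tilt()
cv2.imwrite("pics/i_wrist.png",d["img"][:,:,::-1])
E
```

```text
Traceback (most recent call last):
  File "h.py", line 28, in tilt
    print("t",o["time_s"],"tilt rad (+ = far end low)",a.round(4),"rib end z",np.percentile(Q[:,2],99.5).round(1),len(Q), o["ft_force"].round(1),o["width"].round(1))
                                                                                                                                                 ^^^^^^^^^^^^^^^^
AttributeError: 'float' object has no attribute 'round'
```

```bash
sed -i 's/o\["width"\].round(1)/o["width"]/' h.py
python3 - <<'E'
from h import *
for i in range(8): d=tilt()
cv2.imwrite("pics/i_wrist.png",d["img"][:,:,::-1])
E
```

```text
t 27.05 tilt rad (+ = far end low) [  0.0231 -21.0357] rib end z 69.4 6499 [-0.5 -0.7 -0.6] 26.146782737104132
t 27.1 tilt rad (+ = far end low) [  0.0232 -21.0507] rib end z 69.4 6495 [0.1 0.1 0. ] 25.42874609696172
t 27.15 tilt rad (+ = far end low) [  0.0232 -21.0596] rib end z 69.4 6492 [0.2 1.3 0.2] 25.284003166494216
t 27.2 tilt rad (+ = far end low) [  0.0235 -21.0767] rib end z 69.5 6488 [-0.3  0.6  0. ] 26.052913688120984
t 27.25 tilt rad (+ = far end low) [  0.023  -21.0579] rib end z 69.4 6504 [ 0.2  0.5 -0.1] 25.82249844562338
t 27.3 tilt rad (+ = far end low) [  0.0236 -21.0798] rib end z 69.4 6500 [1.  1.1 1. ] 25.59632696783569
t 27.35 tilt rad (+ = far end low) [  0.0233 -21.0672] rib end z 69.4 6508 [-0.2  0.4  1.2] 25.85878265477418
t 27.4 tilt rad (+ = far end low) [  0.0233 -21.0666] rib end z 69.4 6499 [-0.6  0.5  0.1] 25.738923315864845
```

View pics/i_wrist.png

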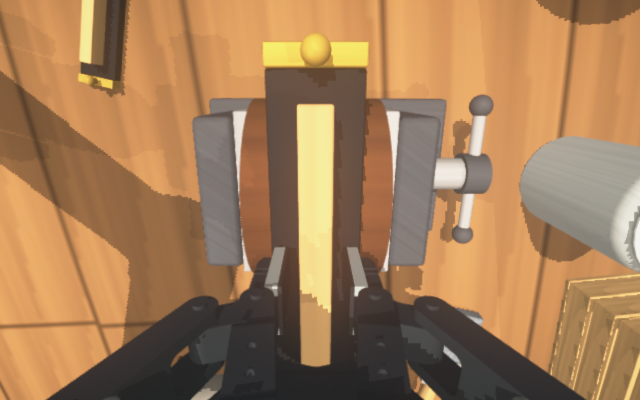

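>>> step_arm(
  moves="0 0 0 0 0 0 -0.2; 0 0 0 0 0 0 0; 0 -0.002 0 0 0 0 0; 0 -0.005 0 0 0 0 0; 0 -0.01 0 0 0 0 0; 0 -0.02 0 0 0 0 0; 0 -0.03 0 0 0 0 0; 0 -0.03 0 0 0 0 0; 0 -0.03 0 0 0 0 0; 0 0 0 0 0 0 0; 0 0 0 0 0 0 0",
)

```text
time_s: 28.82
tool_pos: [530.8, -126.3, 304.2]
eef_rot: [-1.569, 0.067, -0.065]
ft_force: [0.7, -0.3, -1.4]
width: 42.8
```

```bash
python3 - <<'E'
from h import *
for i in range(6):
    o=env.get_obs(); d=read_camera("wrist"); d["obs"]=o
    P=cloud(d); h=np.radians(-4.75); v=-np.sin(h)*(P[...,0]-532)+np.cos(h)*(P[...,1]+109); u=np.cos(h)*(P[...,0]-532)+np.sin(h)*(P[...,1]+109)
    m=(abs(u)<5.5)&(abs(P[...,2]-198)<14)&(v>-80)&(v<70)
    a=np.polyfit(v[m],P[...,2][m],1); r=P[...,2]-np.polyval(a,v); m&=abs(r)<2; a=np.polyfit(v[m],P[...,2][m],1)
    print(o["time_s"],a,m.sum(),v[m].min(),v[m].max(),o["tool_pos"])
M=(abs(u)<40)&(abs(v)<130)&(P[...,2]>166)&(P[...,2]<215)
print(cv2.minAreaRect(P[M][:,:2].astype(np.float32)))
cv2.imwrite("pics/j_wrist.png",d["img"][:,:,::-1])
d=read_camera("scene"); cv2.imwrite("pics/j_scene.png",cv2.resize(d["img"][100:300,130:450],None,fx=2.5,fy=2.5)[:,:,::-1])
print([(q,nets.place_of(q,"scene")[:1]) for q in ("roller","canister","brush","sieve")])
E
```

```text
28.825 [-2.30805733e-02  1.98309098e+02] 2301 -79.91787640603216 57.68517700070405 [ 530.7633679  -126.34456439  304.24750431]
28.875 [-2.34416269e-02  1.98297765e+02] 2310 -79.91814086594107 57.72436530962016 [ 530.62745165 -126.32564026  303.78430105]
28.925 [-2.37412020e-02  1.98320976e+02] 2330 -79.99338999323635 57.765332698061364 [ 530.61701526 -126.29248257  303.60546848]
28.975 [-2.34364720e-02  1.98312357e+02] 2326 -79.99076359469123 57.74990514408177 [ 530.6669861  -126.31748141  303.60877378]
29.025 [-2.40044709e-02  1.98283386e+02] 2296 -79.96358508172868 57.756242271970194 [ 530.75117    -126.31114875  303.68505079]
29.075 [-2.34190624e-02  1.98343498e+02] 2310 -79.98255216327864 57.68463890783909 [ 530.83789547 -126.3772891   303.86630331]
((531.5465087890625, -126.08650207519531), (200.9609375, 44.25720977783203), 85.16083526611328)
[('roller', [{'location': [394.2, -382.7, 2.8], 'p': 0.82}]), ('canister', [{'location': [783.9, -147.5, 0.8], 'p': 0.83}]), ('brush', [{'location': [657.6, -383.8, -4.6], 'p': 0.83}]), ('sieve', [{'location': [529.8, -108.2, 158.7], 'p': 0.73}])]
```

View pics/j_scene.png

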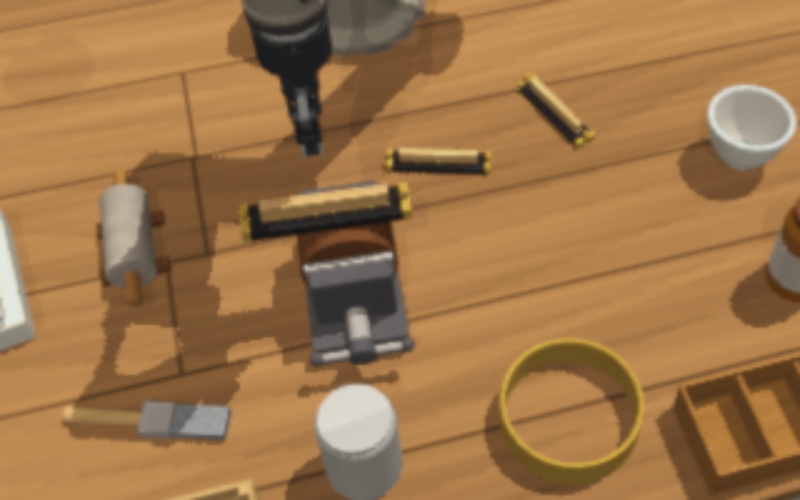

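View pics/j_wrist.png

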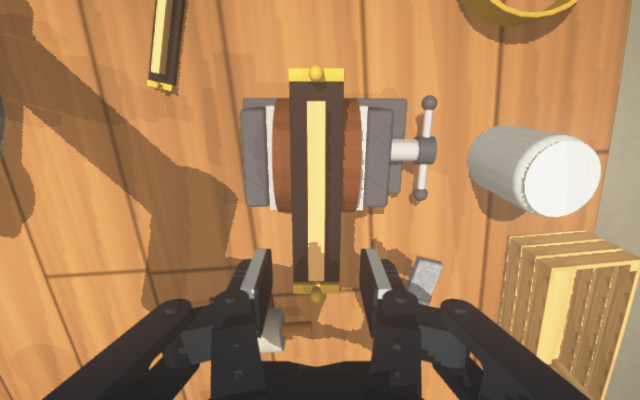

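The beam rests steadily on the block. It tilts about 0.023 rad, is square to within 1°, and sits 17 mm from the block middle. The arm is clear, so I am handing in.

```bash
python3 - <<'E'
from h import *
print(job.hand_in()); print(env.get_obs()["time_s"])
E
```

```text
the job is handed in; nothing more can be done
None
the job is handed in; nothing more can be done
```

The largest beam is balanced, released and still, on the root block's round top, and I handed the job in; no verdict came back. The clock stood at about 29 s of the 72 s allowed.

**What I did:**
- I picked the beam in the top image at pixel (268, 230). It measured 200.6 × 44.2 mm; the other two are about 150 mm long.
- I gripped it at the rib centre and lifted it. The wrist torque put the balance point about 17 mm from the middle.
- I set it down with that point over the block's top line, released it and backed the gripper off straight up.

**Last checks before handing in:**

| Check | Measured | Limit |
|---|---|---|
| Tilt from level | about 0.023 rad, steady over six readings | 0.1 rad |
| Square across the block | within about 1° (0.02 rad) | 0.2 rad |
| Horizontal distance from block middle | about 17 mm | 65 mm |
| Rib top height at the block middle | 198.3 mm, against 198 expected | underside within ±9 mm |

In the last pictures the beam touches only the block, and the gripper is about 125 mm above its placing height. I saw no bystander disturbed, but I did not compare their positions with the start.

**Checks that disagreed:**
- **Contact point:** wrist torque during set-down put the contact line at 13 to 16.5 mm, against the 17.3 mm intended. The torque readings depend on an unknown sensor offset. The small tilt left over suggests an error of about 1 mm.
- **Sieve:** the network's last "sieve" report was really the block top. The picture shows the sieve still on the bench.

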